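# Post the finished tin through the chute flap

### The job

The teal tin is finished: push it along the chute's deck with your fingertips and on through the yellow flap, so that it slides down into the collecting tray, then draw your fingers back and let the flap swing shut behind it. Only push it, never lift it off the deck, and leave the orange tin (its paint is still wet) and everything else on the table where they are.

Things in the scene. Friction and masses are not known exactly. Their poses are not given: they have to be found in the camera images.
- mouth (a point): Fixed chute: middle of the sill at deck level, 100 mm above the table, at the flap's hinge line. x axis: level, the way tins travel (deck to tray); y left of that; z up. All chute sizes are in this frame. Between two blue cheek plates 112 mm apart, 36 mm higher than the deck, from x = -55 to 60 mm, lies the level neck of the deck (x -55 to 0).
- deck (a point): Middle of the level grey deck's surface (142 mm before the mouth, same height and axes). The deck spans x -230 to -55 mm and y -150 to 150 mm in the mouth's frame, has no rims, and narrows to the neck at x = -55.
- tray (a point): Middle of the floor of the grey-padded, open collecting tray: x 120 to 238 mm, y -56 to 56 mm in the mouth's frame, floor 94 mm below the deck, walls 60 mm tall. An aluminium ramp (35 degrees down) leads to it from just behind the flap; tins slide down it by themselves.
- flap (a joint): Yellow flap, 106 mm wide, standing 40 mm above the deck across the mouth, hinged at its lower edge; steel weights on arms outside the cheeks keep it up by gravity. 0 rad = upright, shut. Under 1 N folds it over towards the tray, up to 2.0 rad, where it slopes 25 degrees down to the ramp and tins slide over it. Released, it swings back to 0 in about a second. It does not open towards the deck.
- tin_teal_center (a point): Centre (half-way up) of the finished tin: round, closed, teal, 60 mm diameter, 26 mm tall, about 100 g, standing flat on the deck, left or right of the line through the mouth.
- tin_orange_center (a point): Centre of the wet orange tin, same size, standing on the other side of the deck. It must stay where it is.
- bottle_blue: Blue bottle, 52 mm diameter, 150 mm tall, bystander on the table; origin under its base.
- flask_green: Green conical flask, 96 mm diameter, 134 mm tall, bystander; origin under its base.
- jar_red: Red jar, 60 mm diameter, 85 mm tall, bystander; origin under its base.
- bottle_amber: Amber bottle, 48 mm diameter, 130 mm tall, bystander; origin under its base.
- beaker: White cup, 72 mm diameter, 100 mm tall, bystander; origin under its base.
- spool: Wooden spool, 52 mm diameter, 44 mm tall, bystander; origin under its base.
Mind the look-alikes: they are no part of the job. Of the things that look like the part that bears tin_teal_center, the largest one is meant.

How it is judged:
By the outcome, as a careful person would: the job done as asked, in the order asked, and still so for the second after the job is handed in, with the robot touching nothing.
It also fails if it takes over 50 s, if anything falls off the work surface, if the arm or the gripper's body presses on something with over 40 N, if the wrist force passes 120 N, or if a joint passes its speed limit or range.

### The arm

A 6-joint arm with a two-finger parallel gripper is mounted at the origin on the work surface. World frame = base frame: x ahead of the robot, y to its left, z up, the work surface at z = 0. Lengths are in m, angles in rad, forces in N, time in s.
With the tool pointing down it reaches from about 0.275 to 0.75 m from the base axis. Payload 10.2 kg.
Tool frame: the origin (TCP) lies on the centre line of the jaws, within the pads' length; the fingertips stand 14 mm ahead of it and the grasp point (between the pads) lies 5 mm behind it; z points along the fingers, y is the direction in which the jaws open and shut (so a half turn about z gives the same grasp; the last joint's range is limited). The gripper opens to 88 mm and grips with 3 to 60 N. Pads are 18 mm wide; open, the fingers measure 123 mm over their backs; the gripper's body (75 mm by 187 mm) begins 45 mm behind the grasp point.
Start: joints at [-1.372, 0.313, 1.498, -0, 1.331, -0.223], TCP at [0.215, -0.479, 0.227] pointing down, gripper open.
Joint ranges: [-2.94, 2.94], [-0.97, 2.17], [0.19, 2.56], [-1.23, 4.37], [0.02, 3.11], [-2.88, 2.88]. Speed limits (rad/s): [2.39, 2.39, 3.01, 3.14, 3.14, 3.14].

### API

Orientations are given as a unit quaternion [w, x, y, z].
In Python, from cell import robot, viewer, job, nets gives the robot as it stands.
- The arm moves only by the shell command python3 -m crank 'ROWS'. ROWS is JSON, a list of rows, each a list of 7 numbers: the turn, a rotation vector about the world's x, y, z in rad, then the shift along the world's x, y, z in m, then the finger opening in m, from 0 to 0.0881. A call has 1 to 20 rows; each row is the pose to reach, as a shift and turn from the pose commanded when the call began; what a row does not reach only later rows make up. A row lasts 1/8 s, in which the tool goes at most 62.5 mm and 10.7 degrees, less where a joint would pass 70% of its speed; a pose out of reach is approached as far as the arm can. A call with a gripper value outside its range is refused whole. The fingers move at their own pace and stop on an object; the grip force is fixed at half the most. Time passes only in rows, so rows that repeat a pose let the fingers close. It gives the time, the measured TCP pose, the force and the opening at its end, in the units of the state.
- robot.get_state(): the state, without advancing time (a new reading comes with each control period).
- viewer.camera(name): name is "side" or "top" or "wrist"; returns the picture (420x560x3 uint8, red, green, blue); there is no depth.
- viewer.camera_model(name): a dict with "camera_matrix" (3x3 intrinsics, pixels), "dist_coeffs" ([k1, k2, p1, p2, k3] as OpenCV has them; the pictures are not rectified), "extrinsics" (4x4, takes a point from camera to world coordinates); the wrist camera has in their place "mount" (4x4, takes a point from camera to tool coordinates, whose origin is the TCP and whose axes are the flange's). Camera axes: x right, y up, looking along -z (the intrinsics and any distortion apply to the point x, -y, -z); pixel columns grow to the right and rows downward; lengths in m; the calibration is good to about 2 mm. A picture is of the moment at which its call begins: read the wrist's pose just before it. camera_model takes no time and is no camera call.
- job.sign_off(): hands the job in, once; it reports no verdict.
Trained networks look in the newest picture that a camera, given by its name, has taken for a name from the list of things; names that differ only in an ending like _2 or _b are one class to them, and where a whole thing is asked for, a point or a joint stands for the part that bears it (a point fixed in the world has none). Each returns a list of dicts, best first, with "p" (0 to 1); they miss things now and then, are a little off and sometimes report something else, mostly with a low value. They report only what shows in the picture. A call takes as long as a camera call. They do not tell look-alikes from the thing itself.
- nets.search_frame(camera, thing): "box" ([left, top, width, height] in pixels, round what is visible of it).
- nets.outline_of(camera, thing): "mask" (420x560 bool, what is visible of it) and "box" ([left, top, width, height] in pixels, round what is visible of it).
- nets.spot_point(camera, thing): "xy" ([column, row] in pixels: a listed point, or the origin of a listed thing).
The state is a dict: "t": time; "q": joint angles; "joint_velocities": joint speeds; "tau": joint torques, N m; "tcp_pos": TCP position; "ee_rot": TCP orientation; "ft_force": force on the tool from outside, world axes, zero at the start; "wrist_torque": the same for the moment, N m; "opening": finger opening in m.
Only numpy, scipy, OpenCV 4.12 (cv2) and the standard library are available. Lean on these libraries where they do the work, as an engineer would, in place of code of your own. Each camera call takes 0.05 s, during which the arm holds its last target.

## Working session

There is one attempt and no reset: what is moved stays moved. The work goes in short steps, Python scripts to look and compute and a shell command to move; the robot and the scene stay as the last step left them, time stands still between calls to the robot, and variables do not carry over. Pictures are saved under pics/ and viewed, and the job is handed in when it is done.

```bash
mkdir -p pics; ls; python3 - <<'E'
from cell import robot, viewer, job, nets
import cv2
s=robot.get_state();print({k:s[k] for k in('t','tcp_pos','ee_rot','opening','ft_force')})
for c in('side','top','wrist'):
    im=viewer.camera(c);cv2.imwrite(f'pics/{c}0.png',im[:,:,::-1])
    for th in('tin_teal_center','tin_orange_center','mouth','deck','tray'):
        r=nets.spot_point(c,th);print(c,th,[(x['xy'],round(x['p'],2)) for x in r])
    print(viewer.camera_model(c))
E
```

```text
pics
{'t': 0.0, 'tcp_pos': array([ 0.2148513 , -0.47871446,  0.22676038]), 'ee_rot': array([-6.72955322e-04,  9.77847679e-01,  2.09316659e-01,  1.32288802e-05]), 'opening': 0.08840512701192323, 'ft_force': array([ 0.69373464,  0.08065549, -0.21137986])}
side tin_teal_center [([293.6, 189.7], 0.64), ([332.5, 213.2], 0.49), ([250.1, 184.1], 0.46)]
side tin_orange_center [([249.2, 187.4], 0.52), ([292.2, 187.9], 0.29)]
side mouth []
side deck [([270.7, 188.3], 0.79), ([247.2, 270.3], 0.48)]
side tray [([248.6, 271.3], 0.82)]
{'camera_matrix': array([[412.93703939,   0.        , 276.01504806],
       [  0.        , 412.93703939, 204.13126606],
       [  0.        ,   0.        ,   1.        ]]), 'dist_coeffs': array([0.03740903, 0.        , 0.        , 0.        , 0.        ]), 'extrinsics': array([[-0.92387488,  0.2108886 , -0.31934497,  0.07437949],
       [-0.3823201 , -0.54552543,  0.74581053,  1.04333892],
       [-0.01692787,  0.81112761,  0.58462419,  0.92622042],
       [ 0.        ,  0.        ,  0.        ,  1.        ]])}
top tin_teal_center [([311.2, 217.9], 0.74), ([370.2, 2
[... 741 characters left out ...]
in_teal_center []
wrist tin_orange_center []
wrist mouth []
wrist deck []
wrist tray []
{'camera_matrix': array([[349.59407775,   0.        , 282.73646565],
       [  0.        , 349.59407775, 210.85844632],
       [  0.        ,   0.        ,   1.        ]]), 'dist_coeffs': array([-0.06573758,  0.        ,  0.        ,  0.        ,  0.        ]), 'mount': array([[ 3.30179168e-05,  9.56893604e-01,  2.90438686e-01,
         7.60039343e-02],
       [ 9.99999852e-01,  1.26365692e-04, -5.30013532e-04,
         2.25124898e-04],
       [-5.43868044e-04,  2.90438660e-01, -9.56893457e-01,
        -1.57079722e-01],
       [ 0.00000000e+00,  0.00000000e+00,  0.00000000e+00,
         1.00000000e+00]])}
```

View pics/side0.png

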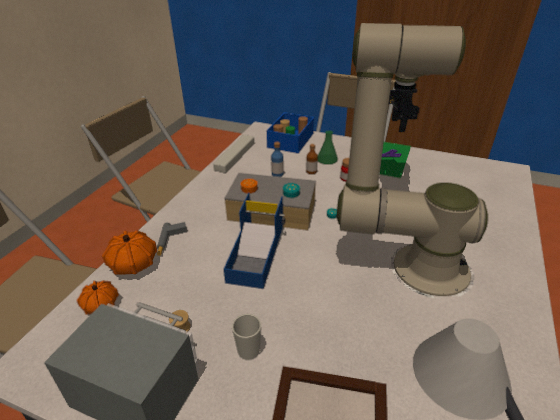

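View pics/top0.png

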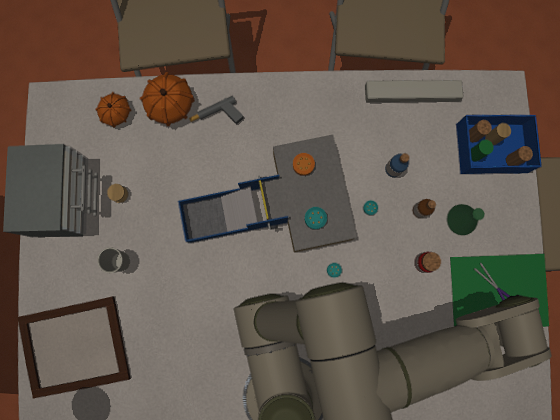

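```bash
python3 - <<'E'
import cv2
a=cv2.imread('pics/top0.png')[110:310,150:420];cv2.imwrite('pics/topc.png',cv2.resize(a,None,fx=2.9,fy=2.9,interpolation=cv2.INTER_CUBIC))
a=cv2.imread('pics/side0.png')[150:310,170:370];cv2.imwrite('pics/sidec.png',cv2.resize(a,None,fx=3.7,fy=3.7,interpolation=cv2.INTER_CUBIC))
E
```

```text
(no output)
```

View pics/topc.png

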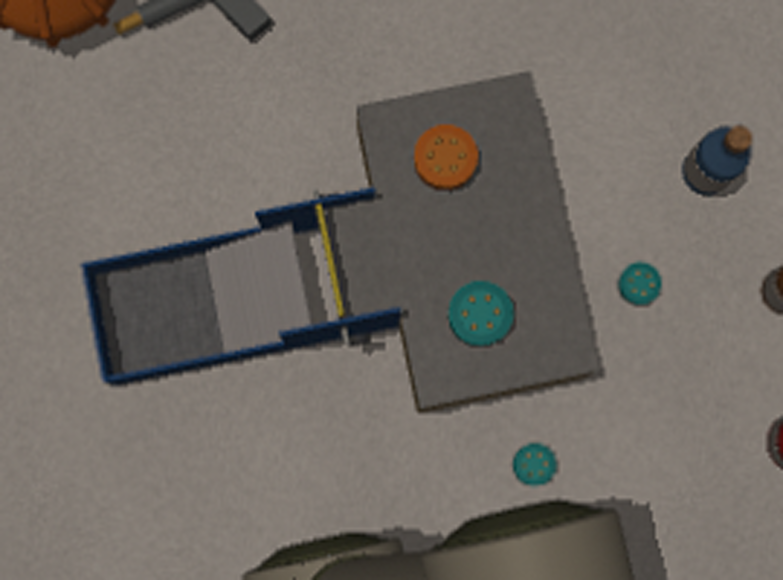

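View pics/sidec.png

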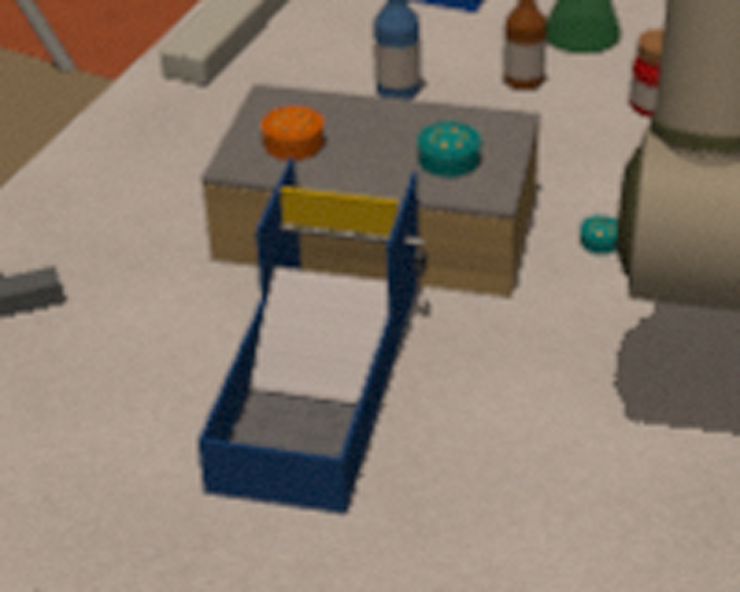

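Candidates for the teal tin, in the top picture: a large one on the deck (316,218), a small one on the table (371,208) and a small one on the table (335,270). I choose the deck one: it is the largest and stands on the deck, and the close crop confirms it. The other two are the look-alikes. Orange is at (304,164).

```bash
cat > h.py <<'E'
import numpy as np, cv2
from cell import robot, viewer, job, nets
from scipy.optimize import least_squares
def ray(c,uv):
    m=viewer.camera_model(c)
    p=cv2.undistortPoints(np.array(uv,float).reshape(-1,1,2),m['camera_matrix'],m['dist_coeffs']).reshape(-1,2)
    d=np.c_[p[:,0],-p[:,1],-np.ones(len(p))]; T=m['extrinsics']; return T[:3,3],d@T[:3,:3].T
def onz(c,uv,z):
    o,d=ray(c,uv); return o+d*((z-o[2])/d[:,2])[:,None]
def proj(c,P):
    m=viewer.camera_model(c);T=m['extrinsics'];q=(np.atleast_2d(P)-T[:3,3])@T[:3,:3]
    return cv2.projectPoints(q*[1,-1,-1],np.zeros(3),np.zeros(3),m['camera_matrix'],m['dist_coeffs'])[0].reshape(-1,2)
E
python3 - <<'E'
from h import *
im=viewer.camera('top');hsv=cv2.cvtColor(im,cv2.COLOR_RGB2HSV)
def blobs(lo,hi):
    n,l,st,ce=cv2.connectedComponentsWithStats(cv2.inRange(hsv,lo,hi));return [(st[i],ce[i]) for i in range(1,n) if st[i][4]>40]
for nm,lo,hi in(('teal',(80,90,60),(96,255,255)),('orange',(5,150,120),(18,255,255)),('yellow',(20,120,80),(32,255,255))):
    for s,c in blobs(lo,hi): print(nm,s,c.round(1),onz('top',[c],.122)[0].round(4))
px=np.array([(358,106),(530,72),(602,374),(418,410)])/2.9+[150,110]-.3
W=onz('top',px,.1);print(W.round(4))
M=np.array([(-55,-150),(-230,-150),(-230,150),(-55,150)])/1e3
def f(p):
    c,s=np.cos(p[2]),np.sin(p[2]);return ((M@np.array([[c,s],[-s,c]])+p[:2])-W[:,:2]).ravel()
r=least_squares(f,[.35,.0,1.7]);print(r.x,np.degrees(r.x[2]),(r.fun*1e3).round(1))
E
```

```text
teal [364 201  14  14 140] [370.4 207.3] [ 0.5277 -0.2456  0.122 ]
teal [305 207  22  22 362] [315.4 217.5] [ 0.5036 -0.0939  0.122 ]
teal [327 263  15  14 148] [333.9 269.8] [ 0.3607 -0.1386  0.122 ]
orange [166  79   9  11  48] [169.2  83.5] [0.9008 0.3096 0.122 ]
orange [168  86  11   8  43] [173.4  90.1] [0.8803 0.2972 0.122 ]
orange [148  96  13   9  57] [153.2  98.7] [0.8567 0.3551 0.122 ]
orange [155  97   9  12  62] [159.8 104. ] [0.84   0.3358 0.122 ]
orange [293 153  22  21 320] [303.4 163.1] [ 0.656 -0.066  0.122]
yellow [259 180  10  39  81] [263.2 198.2] [0.5605 0.0469 0.122 ]
[[ 0.7119  0.0164  0.1   ]
 [ 0.7422 -0.1527  0.1   ]
 [ 0.4445 -0.209   0.1   ]
 [ 0.4152 -0.0331  0.1   ]]
[0.55368107 0.04574454 1.74562727] 100.01707516930004 [-1.   1.3 -0.8 -2.   1.4  2.1  0.3 -1.4]
```

```bash
cat >> h.py <<'E'
A=np.radians(100.0);MO=np.array([.5537,.0457]);U=np.array([np.cos(A),np.sin(A)]);L=np.array([-U[1],U[0]])
def w(x,y): return MO+x/1e3*U+y/1e3*L
def m(P): d=np.asarray(P)[:2]-MO; return np.array([d@U,d@L])*1e3
E
python3 - <<'E'
from h import *
c=onz('top',[[315.4,217.5],[303.4,163.1]],.124);print(m(c[0]),m(c[1]))
s=robot.get_state();print(w(-129,165)-s['tcp_pos'][:2],.12-s['tcp_pos'][2],U,L)
# overlay check
im=cv2.imread('pics/top0.png')
for x,y,z in[(0,0,.1),(0,53,.14),(0,-53,.14),(-55,56,.136),(-55,-56,.136),(60,56,.136),(238,56,.066),(238,-56,.066),(120,0,.006),(-230,150,.1)]:
    p=proj('top',[*w(x,y),z])[0];cv2.circle(im,(int(p[0]*8),int(p[1]*8)),12,(0,0,255),-1,cv2.LINE_AA,3)
cv2.imwrite('pics/ov.png',cv2.resize(im[110:310,150:420],None,fx=2.9,fy=2.9))
E
```

```text
[-128.47911038   73.75440763] [-127.67801973  -80.75912372]
[0.19868397 0.36901651] -0.10733013628972626 [-0.17364818  0.98480775] [-0.98480775 -0.17364818]
```

View pics/ov.png

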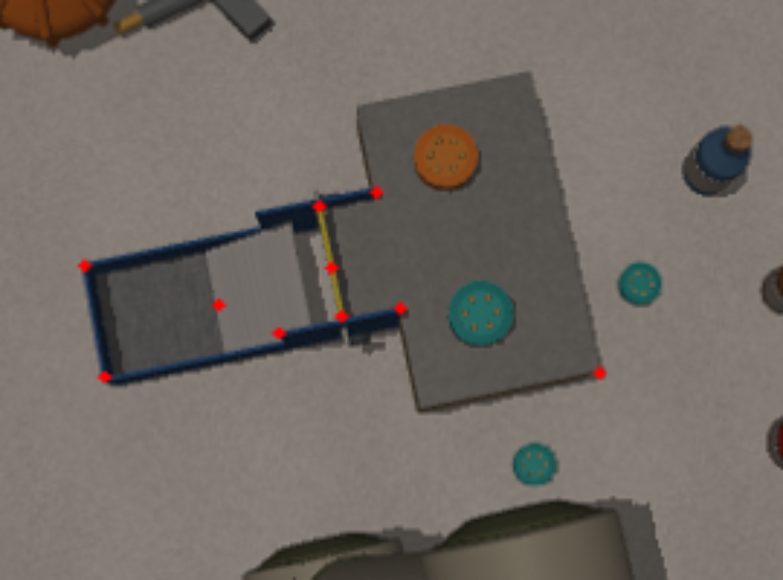

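```bash
python3 -m crank '[[0,0,0.17,0.025,0.046,0,0.025],[0,0,0.34,0.05,0.092,0,0.025],[0,0,0.51,0.075,0.138,0,0.025],[0,0,0.68,0.1,0.184,0,0.025],[0,0,0.85,0.125,0.23,0,0.025],[0,0,1.02,0.15,0.276,0,0.025],[0,0,1.19,0.175,0.322,0,0.025],[0,0,1.324,0.199,0.369,0,0.025],[0,0,1.324,0.199,0.369,0,0.025],[0,0,1.324,0.199,0.369,0,0.025]]'
python3 - <<'E'
from h import *
s=robot.get_state();q=s['ee_rot'];print(s['t'],m(s['tcp_pos']),s['tcp_pos'],2*np.degrees(np.arctan2(q[2],q[1])),s['opening'],s['ft_force'])
im=viewer.camera('top');cv2.imwrite('pics/t1.png',im[:,:,::-1])
im=viewer.camera('wrist');cv2.imwrite('pics/w1.png',im[:,:,::-1])
E
```

```text
t: 2.2
tcp_pos: [0.4138, -0.1103, 0.2273]
ee_rot: [0.0, 0.643, 0.766, -0.0]
ft_force: [-0.1, -0.5, -0.2]
opening: 0.0247
2.2 [-129.38232729  164.8785903 ] [ 0.41379329 -0.11034759  0.22731965] 99.98621258800651 0.02470418029262394 [-0.05278806 -0.53941263 -0.21193587]
```

View pics/t1.png

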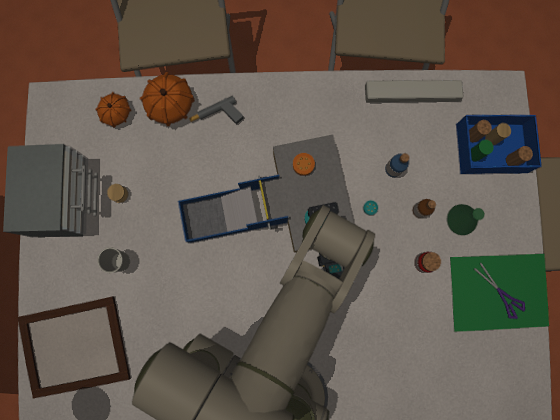

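View pics/w1.png

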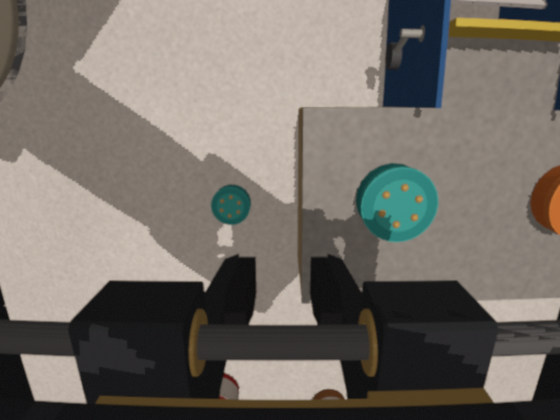

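```bash
python3 -m crank '[[0,0,0,0,0,-0.05,0.025],[0,0,0,0,0,-0.09,0.025],[0,0,0,0,0,-0.107,0.025],[0,0,0,0.02,0.0035,-0.107,0.025],[0,0,0,0.03,0.0053,-0.107,0.025],[0,0,0,0.04,0.007,-0.107,0.025],[0,0,0,0.049,0.0087,-0.107,0.025],[0,0,0,0.058,0.0103,-0.107,0.025],[0,0,0,0.067,0.0118,-0.107,0.025],[0,0,0,0.076,0.0134,-0.107,0.025],[0,0,0,0.084,0.0148,-0.107,0.025],[0,0,0,0.089,0.0157,-0.107,0.025],[0,0,0,0.089,0.0157,-0.107,0.025]]'
python3 - <<'E'
from h import *
s=robot.get_state();q=s['ee_rot'];print(s['t'],m(s['tcp_pos']),s['tcp_pos'],s['opening'],s['ft_force'])
im=viewer.camera('wrist');cv2.imwrite('pics/w2.png',im[:,:,::-1])
im=viewer.camera('side');cv2.imwrite('pics/s2.png',cv2.resize(im[130:310,170:390,::-1],None,fx=3,fy=3))
E
```

```text
t: 3.92
tcp_pos: [0.5031, -0.0942, 0.1202]
ee_rot: [-0.0, 0.643, 0.766, -0.0]
ft_force: [-0.2, -0.4, 0.1]
opening: 0.025
3.925 [-129.01992977   74.13749155] [ 0.5030929  -0.09423367  0.12024311] 0.0250034669423137 [-0.21552128 -0.43952412  0.14308684]
```

View pics/w2.png

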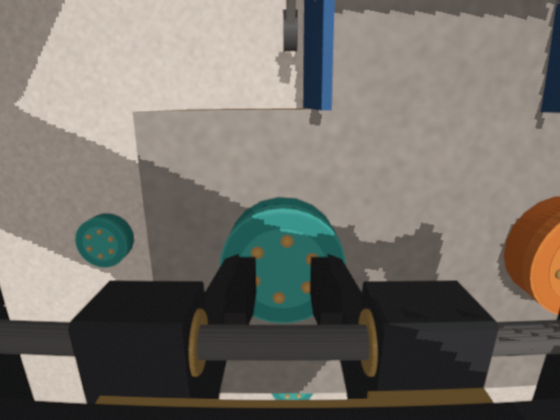

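View pics/s2.png

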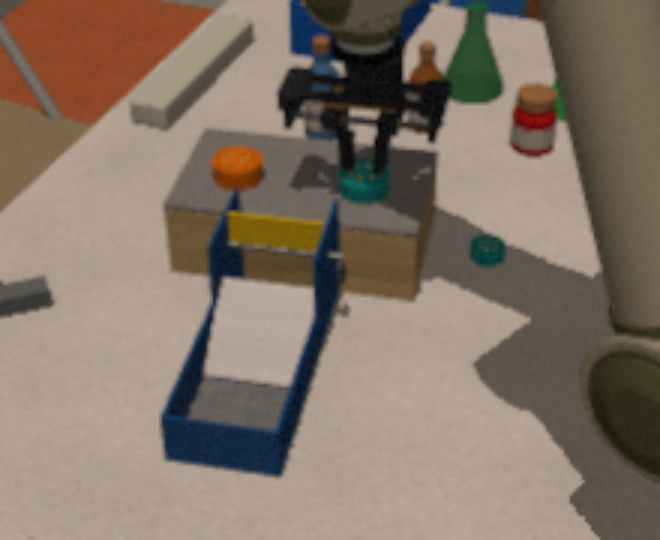

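```bash
cat >> h.py <<'E'
from scipy.spatial.transform import Rotation as R
def wonz(uv,z,s):
    mm=viewer.camera_model('wrist');q=s['ee_rot'];T=np.eye(4);T[:3,:3]=R.from_quat([q[1],q[2],q[3],q[0]]).as_matrix();T[:3,3]=s['tcp_pos']
    T=T@mm['mount'];p=cv2.undistortPoints(np.array(uv,float).reshape(-1,1,2),mm['camera_matrix'],mm['dist_coeffs']).reshape(-1,2)
    d=np.c_[p[:,0],-p[:,1],-np.ones(len(p))]@T[:3,:3].T;o=T[:3,3];return o+d*((z-o[2])/d[:,2])[:,None]
E
python3 - <<'E'
from h import *
s=robot.get_state()
for n,uv,z in(('tin top ctr',(283,268),.126),('tin front',(283,200),.126),('tin L',(224,262),.126),('tin R',(343,262),.126),('cheek corner',(318,108),.136),('deck corner',(134,113),.1),('tipL',(238,318),.106),('tipR',(330,318),.106)):
    print(n,m(wonz([uv],z,s)[0]))
c=onz('side',[[291.3,190]],.113);print(m(c[0]))
E
```

```text
tin top ctr [-128.40988578   73.41336431]
tin front [-94.82365491  73.43707643]
tin L [-125.32563034  101.45237653]
tin R [-125.31358989   44.89513943]
cheek corner [-54.90912674  59.81927985]
deck corner [-57.05296466 147.42531765]
tipL [-169.80594868   98.99289756]
tipR [-169.8064862    46.57969527]
[-126.87275747   76.03011649]
```

```bash
python3 - <<'E'
from h import *
a=cv2.imread('pics/w2.png')[180:350,180:380];cv2.imwrite('pics/a.png',cv2.resize(a,None,fx=3.5,fy=3.5,interpolation=cv2.INTER_CUBIC))
a=viewer.camera('side')[130:220,245:345,::-1];cv2.imwrite('pics/b.png',cv2.resize(a,None,fx=6,fy=6,interpolation=cv2.INTER_CUBIC))
s=robot.get_state();print(s['t'],s['tcp_pos'],s['ft_force'])
mm=viewer.camera_model('wrist');I=np.linalg.inv(mm['mount'])
for p in[(0,0,0),(0,0,.014),(0,.0125,.014),(0,-.0125,.014),(.009,.03,.014),(.009,.0125,.014),(.009,.0125,0),(.009,.0125,-.02)]:
    q=I[:3,:3]@p+I[:3,3];q=q*[1,-1,-1];print(p,cv2.projectPoints(q[None],np.zeros(3),np.zeros(3),mm['camera_matrix'],mm['dist_coeffs'])[0].ravel())
E
```

```text
4.075 [ 0.50273293 -0.09431495  0.12029819] [ 0.12800467 -0.22925981 -0.60698936]
(0, 0, 0) [280.84281959 263.8915132 ]
(0, 0, 0.014) [280.95949052 252.41488843]
(0, 0.0125, 0.014) [304.48033361 252.39823112]
(0, -0.0125, 0.014) [257.43963283 252.40673031]
(0.009, 0.03, 0.014) [338.14330536 236.53269605]
(0.009, 0.0125, 0.014) [304.80509874 236.57625476]
(0.009, 0.0125, 0) [306.55960584 246.99892211]
(0.009, 0.0125, -0.02) [309.59696843 265.07277576]
```

View pics/a.png

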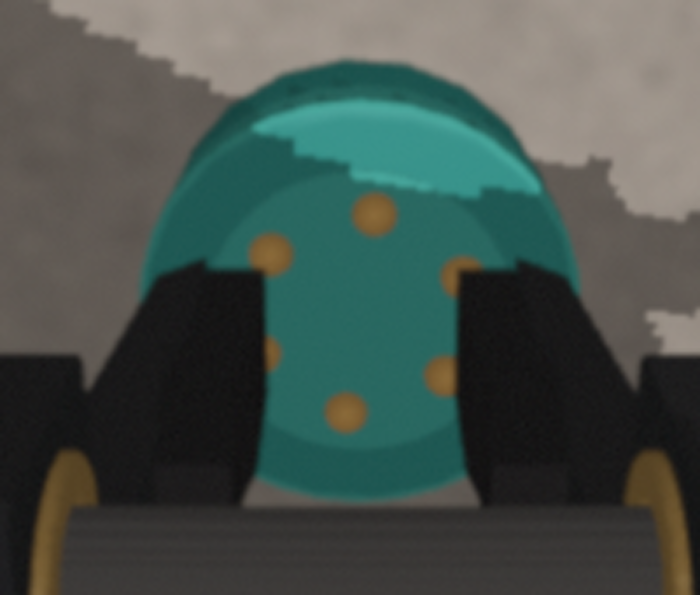

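View pics/b.png

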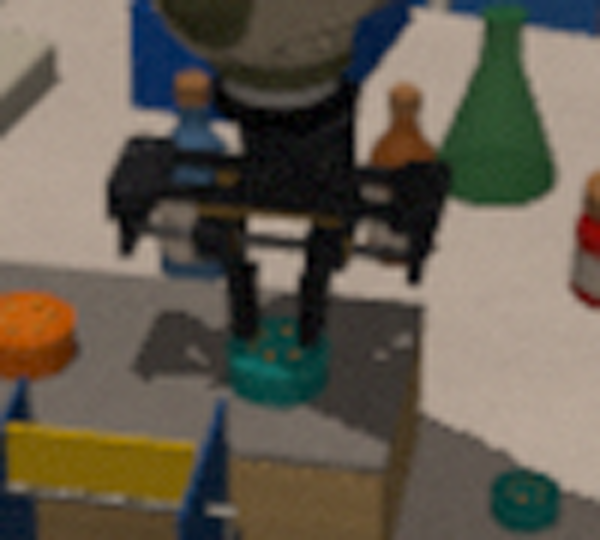

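```bash
python3 - <<'E'
from h import *
for dy in(-21,21):
  for z in (.106,.126,.13,.14,.15): print(dy,z,proj('side',[*w(-129,74+dy),z])[0].round(1), proj('side',[*w(-120,74+dy),z])[0].round(1))
print(np.linalg.norm(proj('side',[*w(-129,95),.13])-proj('side',[*w(-129,53),.13])))
E
```

```text
-21 0.106 [285.  190.6] [284.5 192. ]
-21 0.126 [285.  185.9] [284.5 187.3]
-21 0.13 [285. 185.] [284.5 186.3]
-21 0.14 [285.  182.6] [284.5 183.9]
-21 0.15 [285.  180.2] [284.5 181.5]
21 0.106 [296.7 191.9] [296.2 193.3]
21 0.126 [296.7 187.2] [296.3 188.6]
21 0.13 [296.8 186.2] [296.3 187.6]
21 0.14 [296.8 183.8] [296.3 185.2]
21 0.15 [296.8 181.4] [296.4 182.8]
11.818431613685457
```

The tin has not moved. Both views put the real fingertips at z≈0.128, just above the lid and about 22 mm higher than the stated offset. I'll back off sideways and lower carefully beside the tin, watching the force.

```bash
python3 -m crank '[[0,0,0,0,0,0.012,0.025],[0,0,0,-0.03,-0.0053,0.012,0.025],[0,0,0,-0.069,-0.0122,0.012,0.025],[0,0,0,-0.069,-0.0122,0,0.025],[0,0,0,-0.069,-0.0122,-0.004,0.025],[0,0,0,-0.069,-0.0122,-0.008,0.025],[0,0,0,-0.069,-0.0122,-0.008,0.025]]'
python3 - <<'E'
from h import *
s=robot.get_state();print(s['t'],m(s['tcp_pos']),s['tcp_pos'],s['opening'],s['ft_force'],s['wrist_torque'])
im=viewer.camera('wrist');cv2.imwrite('pics/w3.png',im[150:340,150:400,::-1].repeat(3,0).repeat(3,1))
im=viewer.camera('side');cv2.imwrite('pics/s3.png',cv2.resize(im[130:220,245:345,::-1],None,fx=6,fy=6,interpolation=cv2.INTER_CUBIC))
E
```

```text
t: 4.95
tcp_pos: [0.4343, -0.1064, 0.112]
ee_rot: [-0.0, 0.642, 0.766, -0.0]
ft_force: [0.1, 0.6, 0.4]
opening: 0.0252
4.95 [-129.00970447  144.017527  ] [ 0.43427272 -0.10635814  0.11204322] 0.02520847350713195 [0.10955758 0.55501147 0.36623148] [-0.01581557 -0.08303093  0.00967051]
```

View pics/w3.png

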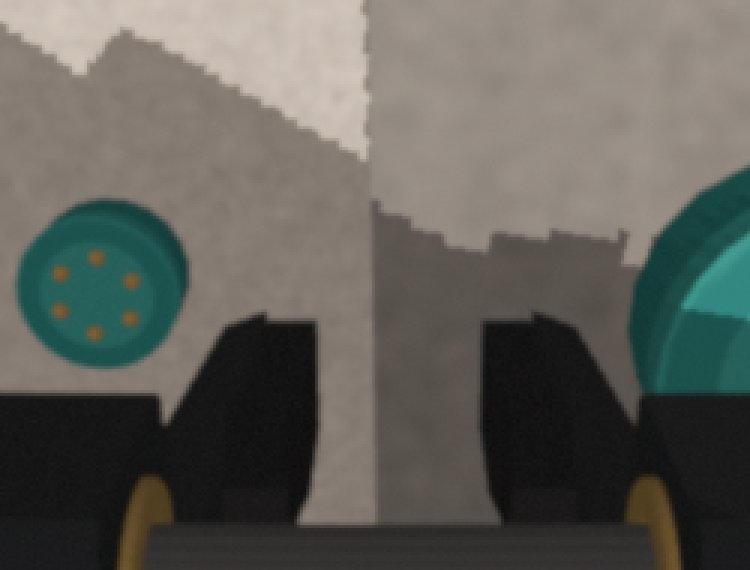

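View pics/s3.png

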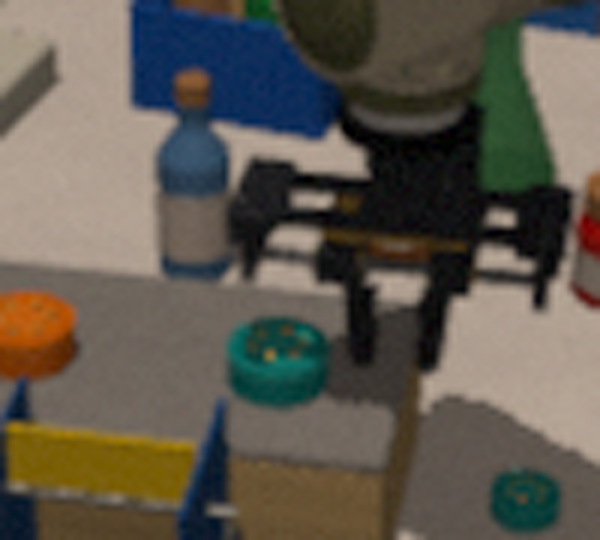

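```bash
python3 -m crank '[[0,0,0,0,0,-0.003,0.025],[0,0,0,0,0,-0.006,0.025]]'; python3 -m crank '[[0,0,0,0,0,-0.003,0.025]]';  python3 - <<'E'
from h import *
s=robot.get_state();print(s['t'],s['tcp_pos'],s['ft_force'])
im=viewer.camera('side');cv2.imwrite('pics/s4.png',cv2.resize(im[150:210,265:345,::-1],None,fx=8,fy=8,interpolation=cv2.INTER_CUBIC))
E
```

```text
t: 5.3
tcp_pos: [0.4339, -0.1065, 0.1062]
ee_rot: [0.0, 0.643, 0.766, -0.0]
ft_force: [-0.2, -0.3, -0.6]
opening: 0.025
t: 5.42
tcp_pos: [0.4339, -0.1065, 0.1031]
ee_rot: [-0.0, 0.643, 0.766, -0.0]
ft_force: [-0.3, -0.0, 0.3]
opening: 0.0249
5.425 [ 0.4338836  -0.10646736  0.10308888] [-0.33522812 -0.04134419  0.26366914]
```

View pics/s4.png

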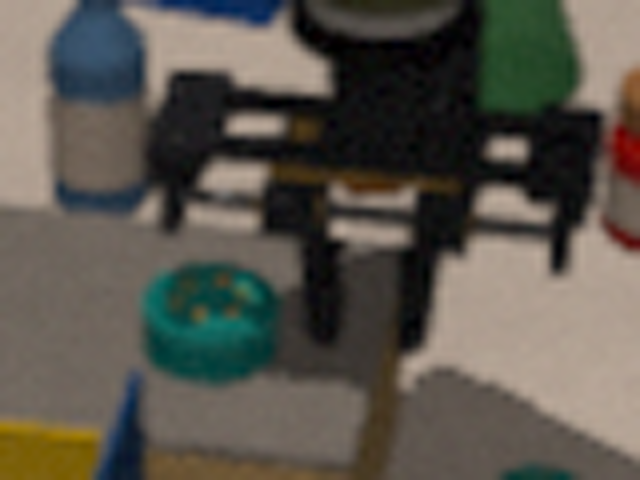

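```bash
python3 -m crank '[[0,0,0,0.008,0.0014,0,0.025],[0,0,0,0.016,0.0028,0,0.025],[0,0,0,0.024,0.0042,0,0.025],[0,0,0,0.033,0.0058,0,0.025],[0,0,0,0.042,0.0074,0,0.025],[0,0,0,0.051,0.009,0,0.025],[0,0,0,0.06,0.0106,0,0.025],[0,0,0,0.067,0.0118,0,0.025],[0,0,0,0.071,0.0125,0,0.025],[0,0,0,0.071,0.0125,0,0.025]]'
python3 - <<'E'
from h import *
s=robot.get_state();print(s['t'],m(s['tcp_pos']),s['tcp_pos'],s['opening'],s['ft_force'])
im=viewer.camera('wrist');cv2.imwrite('pics/w5.png',im[:,:,::-1])
im=viewer.camera('side');cv2.imwrite('pics/s5.png',cv2.resize(im[130:220,245:345,::-1],None,fx=6,fy=6,interpolation=cv2.INTER_CUBIC))
E
```

```text
t: 6.72
tcp_pos: [0.5051, -0.0939, 0.1032]
ee_rot: [0.0, 0.643, 0.766, 0.0]
ft_force: [-0.0, -0.6, 0.6]
opening: 0.0248
6.725 [-129.09145931   72.08187335] [ 0.50512971 -0.09394716  0.10323245] 0.024823098971047487 [-0.03332943 -0.60714664  0.61929151]
```

View pics/w5.png

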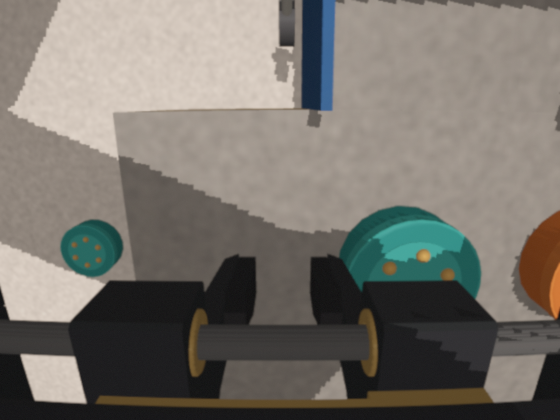

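View pics/s5.png

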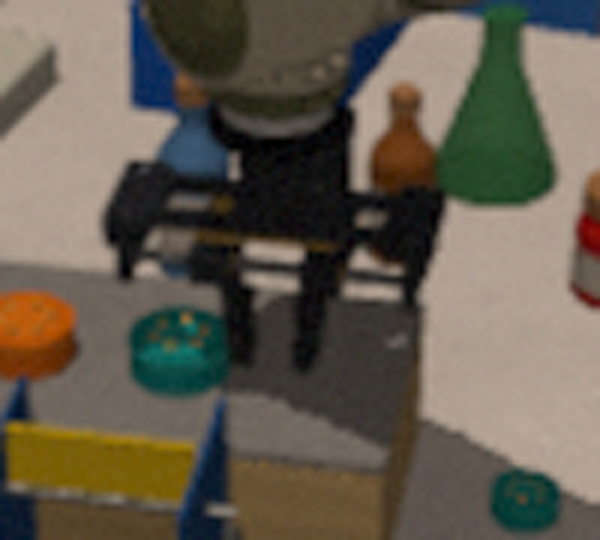

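```bash
python3 - <<'E'
from h import *
s=robot.get_state()
print([m(p) for p in wonz([(345,272),(480,272),(425,220),(525,265)],.126,s)])
print(m(onz('side',[[275,188.3]],.113)[0]),m(onz('side',[[291.3,190]],.113)[0]))
print(nets.spot_point('side','tin_teal_center'),[ (m(onz('side',[r['xy']],.113)[0]),r['p']) for r in nets.spot_point('side','tin_teal_center')])
print(s['t'])
E
```

```text
[array([-122.0428336 ,   44.89827519]), array([-122.62944194,  -14.49163343]), array([-98.70927893,  13.16389665]), array([-119.58736321,  -34.73262882])]
[-126.4506043    17.12044679] [-126.87275747   76.03011649]
[{'xy': [246.6, 268.7], 'p': 0.68}, {'xy': [275.1, 186.4], 'p': 0.58}, {'xy': [332.3, 214.5], 'p': 0.57}] [(array([281.33803513,  27.61014912]), 0.68), (array([-138.51594544,   14.79174103]), 0.58), (array([-12.22603402, 232.93985939]), 0.57)]
6.825
```

```bash
python3 -m crank '[[0,0,0,0.006,0.0011,0,0.025],[0,0,0,0.0128,0.0023,0,0.025],[0,0,0,0.0128,0.0023,0,0.025],[0,0,0,-0.0079,-0.0014,0,0.025],[0,0,0,-0.0079,-0.0014,0,0.025],[0,0,0,-0.002,-0.034,0,0.025],[0,0,0,0.0036,-0.0664,0,0.025],[0,0,0,0.0036,-0.0664,0,0.025],[0,0,0,0.042,-0.0596,0,0.025],[0,0,0,0.0804,-0.0528,0,0.025],[0,0,0,0.0804,-0.0528,0,0.025]]'
python3 - <<'E'
from h import *
s=robot.get_state();print(s['t'],m(s['tcp_pos']),s['tcp_pos'],s['opening'],s['ft_force'])
im=viewer.camera('wrist');cv2.imwrite('pics/w6.png',im[:,:,::-1])
im=viewer.camera('side');cv2.imwrite('pics/s6.png',cv2.resize(im[130:220,215:315,::-1],None,fx=6,fy=6,interpolation=cv2.INTER_CUBIC))
E
```

```text
t: 8.3
tcp_pos: [0.5868, -0.1452, 0.1029]
ee_rot: [0.0, 0.642, 0.767, 0.0]
ft_force: [0.0, 1.0, -0.6]
opening: 0.0247
8.3 [-193.77178221    0.53522591] [ 0.58682102 -0.14522089  0.10286063] 0.024692462050544164 [ 0.04928327  0.97310869 -0.61006156]
```

View pics/w6.png

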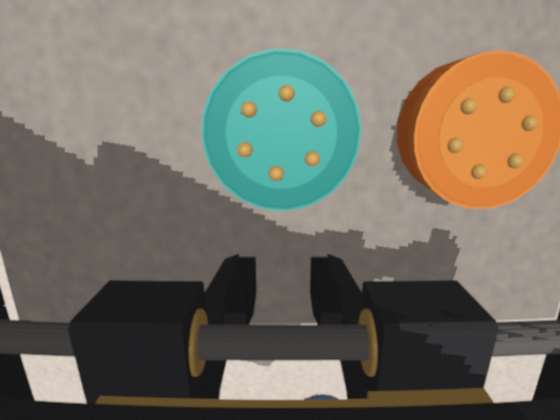

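View pics/s6.png

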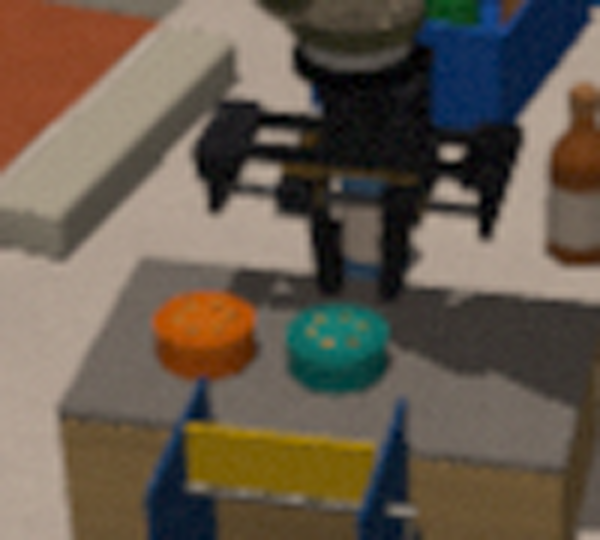

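```bash
python3 -m crank '[[0,0,0,-0.0026,0.0148,0,0.025],[0,0,0,-0.0043,0.0246,0,0.025],[0,0,0,-0.006,0.0345,0,0.025],[0,0,0,-0.0078,0.0443,0,0.025],[0,0,0,-0.0095,0.0542,0,0.025],[0,0,0,-0.0113,0.064,0,0.025],[0,0,0,-0.013,0.0739,0,0.025],[0,0,0,-0.0148,0.0837,0,0.025],[0,0,0,-0.0165,0.0936,0,0.025],[0,0,0,-0.0182,0.1034,0,0.025],[0,0,0,-0.02,0.1133,0,0.025],[0,0,0,-0.0217,0.1231,0,0.025],[0,0,0,-0.0217,0.1231,0,0.025]]'
python3 - <<'E'
from h import *
s=robot.get_state();print(s['t'],m(s['tcp_pos']),s['tcp_pos'],s['opening'],s['ft_force'])
im=viewer.camera('wrist');cv2.imwrite('pics/w7.png',im[:,:,::-1])
im=viewer.camera('side');cv2.imwrite('pics/s7.png',cv2.resize(im[130:230,215:315,::-1],None,fx=6,fy=6,interpolation=cv2.INTER_CUBIC))
E
```

```text
t: 10.02
tcp_pos: [0.5634, -0.0229, 0.1032]
ee_rot: [-0.0, 0.642, 0.766, 0.0]
ft_force: [-0.7, -0.2, -0.8]
opening: 0.0247
10.025 [-69.20766713   2.35372646] [ 0.56339982 -0.02286497  0.10322698] 0.02470728738068511 [-0.7000925  -0.15408167 -0.7506509 ]
```

View pics/w7.png

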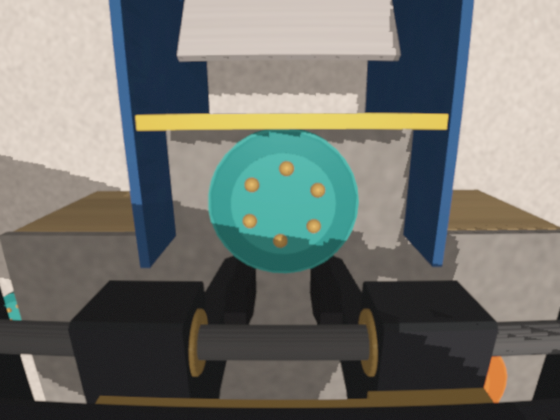

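View pics/s7.png

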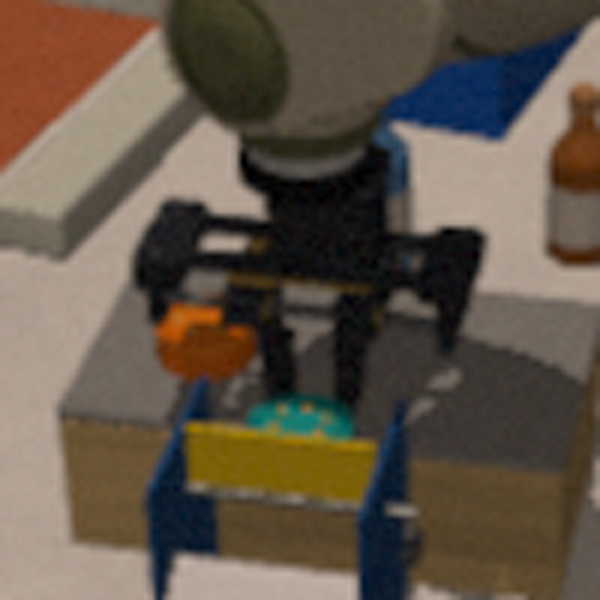

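```bash
python3 -m crank '[[0,0,0,-0.0012,0.0069,0,0.025],[0,0,0,-0.0024,0.0138,0,0.025],[0,0,0,-0.0035,0.0197,0,0.025],[0,0,0,-0.0047,0.0266,0,0.025],[0,0,0,-0.0059,0.0335,0,0.025],[0,0,0,-0.0069,0.0394,0,0.025],[0,0,0,-0.0069,0.0394,0,0.025]]'
python3 - <<'E'
from h import *
s=robot.get_state();print(s['t'],m(s['tcp_pos']),s['tcp_pos'],s['opening'],s['ft_force'])
im=viewer.camera('wrist');cv2.imwrite('pics/w8.png',im[:,:,::-1])
im=viewer.camera('side');cv2.imwrite('pics/s8.png',cv2.resize(im[170:290,200:320,::-1],None,fx=5,fy=5,interpolation=cv2.INTER_CUBIC))
E
```

```text
t: 11.0
tcp_pos: [0.5566, 0.0163, 0.1032]
ee_rot: [-0.0, 0.642, 0.766, 0.0]
ft_force: [0.3, 0.0, -0.6]
opening: 0.0248
11.0 [-29.47038061   2.29023194] [0.55656204 0.01627965 0.10322804] 0.024762088393555707 [ 0.29803446  0.00996413 -0.64454668]
```

View pics/w8.png

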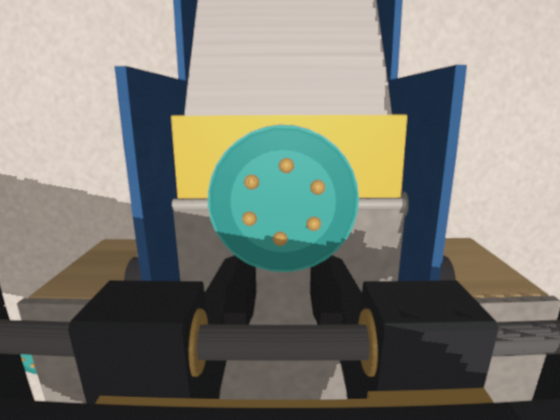

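View pics/s8.png

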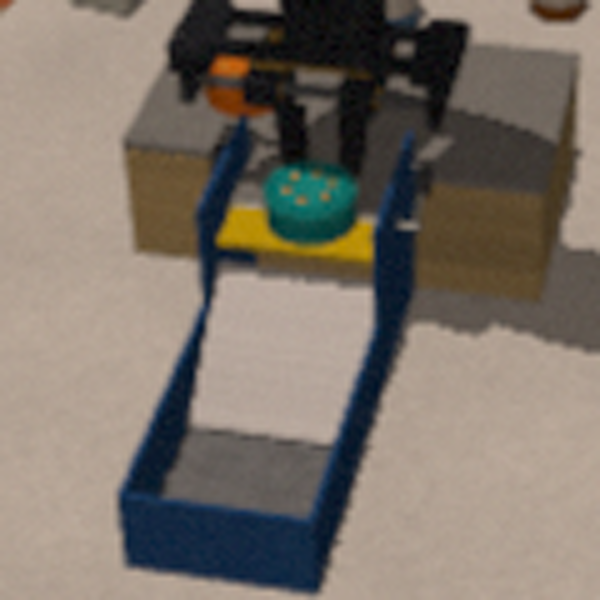

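```bash
python3 -m crank '[[0,0,0,-0.0014,0.0079,0,0.025],[0,0,0,-0.0028,0.0158,0,0.025],[0,0,0,-0.0038,0.0217,0,0.025],[0,0,0,-0.0038,0.0217,0,0.025],[0,0,0,-0.0038,0.0217,0,0.025],[0,0,0,-0.0038,0.0217,0,0.025]]'
python3 - <<'E'
from h import *
s=robot.get_state();print(s['t'],m(s['tcp_pos']),s['ft_force'])
im=viewer.camera('wrist');cv2.imwrite('pics/w9.png',im[:,:,::-1])
im=viewer.camera('side');cv2.imwrite('pics/s9.png',cv2.resize(im[170:290,200:320,::-1],None,fx=5,fy=5,interpolation=cv2.INTER_CUBIC))
E
```

```text
t: 11.85
tcp_pos: [0.553, 0.0371, 0.1034]
ee_rot: [0.0, 0.643, 0.766, -0.0]
ft_force: [0.1, -0.3, 0.9]
opening: 0.0247
11.85 [-8.36349904  2.14143582] [ 0.1137695  -0.31242631  0.93077734]
```

View pics/w9.png

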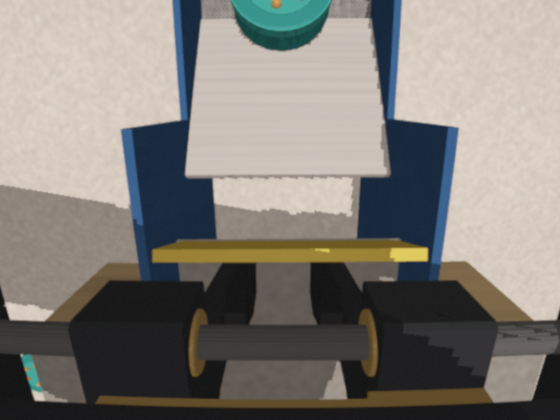

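View pics/s9.png

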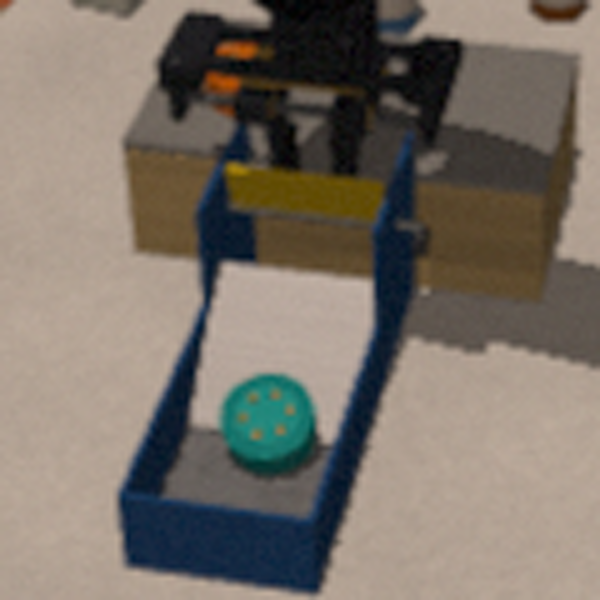

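The tin has slid down the ramp to the tray's edge, at (268,425) in the side crop, and the flap is resting on the fingers. I'll draw back straight and then rise.

```bash
python3 -m crank '[[0,0,0,0.0017,-0.0098,0,0.025],[0,0,0,0.0043,-0.0246,0,0.025],[0,0,0,0.0087,-0.0492,0,0.025],[0,0,0,0.0139,-0.0788,0,0.025],[0,0,0,0.0191,-0.1083,0,0.025],[0,0,0,0.0243,-0.1379,0,0.025],[0,0,0,0.0295,-0.1674,0,0.025],[0,0,0,0.0295,-0.1674,0.04,0.025],[0,0,0,0.0295,-0.1674,0.09,0.025],[0,0,0,0.0295,-0.1674,0.13,0.025],[0,0,0,0.0295,-0.1674,0.13,0.025],[0,0,0,0.0295,-0.1674,0.13,0.025],[0,0,0,0.0295,-0.1674,0.13,0.025]]'
python3 - <<'E'
from h import *
s=robot.get_state();print(s['t'],m(s['tcp_pos']),s['ft_force'])
im=viewer.camera('wrist');cv2.imwrite('pics/w10.png',im[:,:,::-1])
im=viewer.camera('top');cv2.imwrite('pics/t10.png',im[:,:,::-1])
im=viewer.camera('side');cv2.imwrite('pics/s10.png',cv2.resize(im[150:300,200:340,::-1],None,fx=4,fy=4,interpolation=cv2.INTER_CUBIC))
E
```

```text
t: 13.58
tcp_pos: [0.582, -0.1301, 0.2319]
ee_rot: [-0.001, 0.643, 0.766, -0.0]
ft_force: [1.1, -0.1, -0.2]
opening: 0.0251
13.575 [-178.08031229    2.69163249] [ 1.10272869 -0.0547694  -0.15576795]
```

View pics/w10.png

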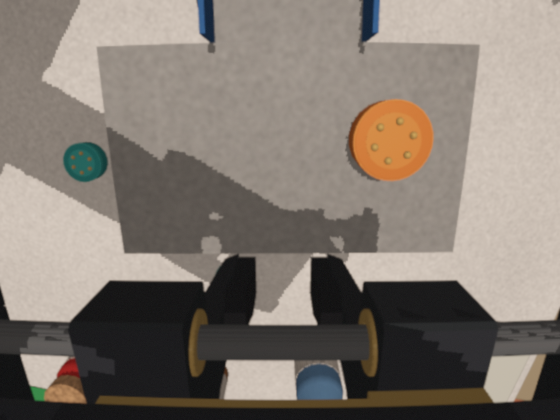

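View pics/s10.png

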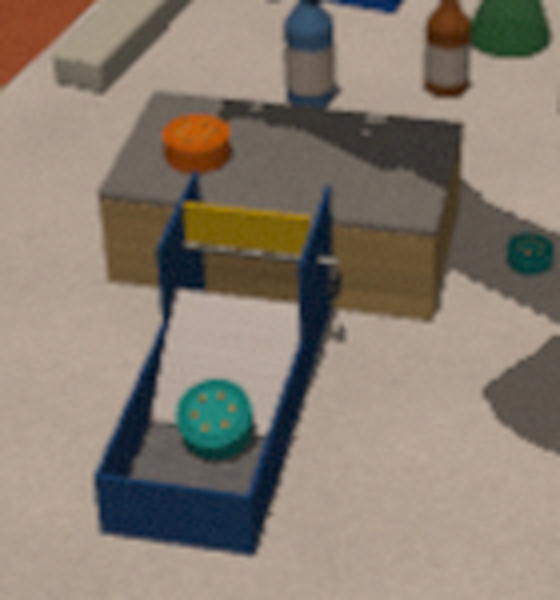

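View pics/t10.png

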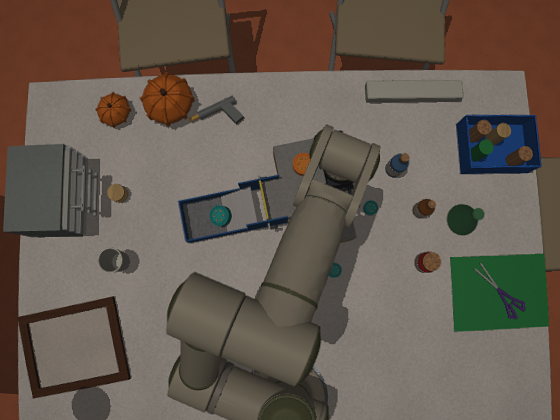

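The flap is shut and the orange tin is in place, but the teal tin seems to be leaning on the ramp's foot. I'll measure it.

```bash
python3 - <<'E'
from h import *
im=viewer.camera('top');a=im[180:250,170:290,::-1];cv2.imwrite('pics/t11.png',cv2.resize(a,None,fx=6,fy=6,interpolation=cv2.INTER_CUBIC))
hs=cv2.cvtColor(im,cv2.COLOR_RGB2HSV);n,l,st,ce=cv2.connectedComponentsWithStats(cv2.inRange(hs,(80,90,60),(96,255,255)))
for i in range(1,n):
    if st[i][4]>40:
        ys,xs=np.where(l==i);P=np.array([m(p) for p in onz('top',np.c_[xs,ys],.03)])
        print(st[i],ce[i],m(onz('top',[ce[i]],.03)[0]),P.min(0),P.max(0))
im=viewer.camera('side');a=im[230:295,215:285,::-1];cv2.imwrite('pics/s11.png',cv2.resize(a,None,fx=8,fy=8,interpolation=cv2.INTER_CUBIC))
hs=cv2.cvtColor(im,cv2.COLOR_RGB2HSV);n,l,st,ce=cv2.connectedComponentsWithStats(cv2.inRange(hs,(80,90,60),(96,255,255)))
for i in range(1,n):
    if st[i][4]>40: print(st[i],ce[i],[m(onz('side',[ce[i]],z)[0]) for z in(.02,.03,.04)])
print(robot.get_state()['t'])
E
```

```text
[209 205  20  21 288] [218.69791667 215.16319444] [136.52256896   0.85384344] [108.7637444  -29.51072537] [163.66594358  30.45911712]
[331 265   8  10  43] [334.44186047 269.8372093 ] [-159.58821106  222.43269269] [-170.72550886  208.05439618] [-148.59800082  234.3917282 ]
[328 209  10   9  43] [332.23255814 212.93023256] [array([-144.84762278,  224.15256857]), array([-131.48924691,  224.97629535]), array([-118.13087104,  225.80002213])]
[244 245  19  18 233] [253.23175966 253.55364807] [array([121.32191369,  -1.14193333]), array([131.74315052,   2.1678829 ]), array([142.16438736,   5.47769913])]
13.825
```

View pics/t11.png

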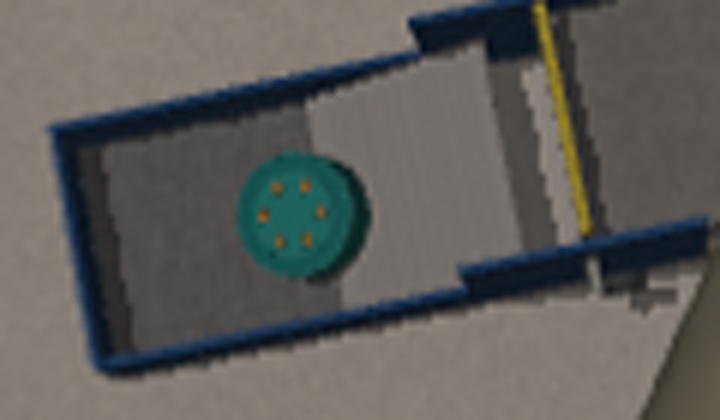

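View pics/s11.png

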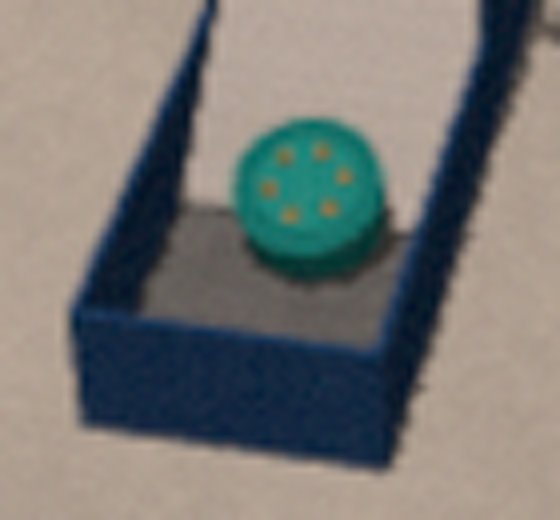

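```bash
python3 - <<'E'
from h import *
s=robot.get_state()
# orange: first wrist-free side picture vs now
a=cv2.imread('pics/side0.png');b=viewer.camera('side')[:,:,::-1]
for im in(a,b):
    h=cv2.cvtColor(np.ascontiguousarray(im),cv2.COLOR_BGR2HSV);n,l,st,ce=cv2.connectedComponentsWithStats(cv2.inRange(h,(3,150,100),(18,255,255))[170:210,220:280]);print(st[1:][st[1:,4]>30],ce[1:][st[1:,4]>30])
print('orange wrist',m(wonz([(392,139)],.126,{**s})[0]))
# tin: triangulate lid centre
o1,d1=ray('top',[[218.3,215.5]]);o2,d2=ray('side',[[253.4,253.4]])
t=np.linalg.lstsq(np.c_[d1[0],-d2[0]],o2-o1,rcond=None)[0];P=o1+t[0]*d1[0];Q=o2+t[1]*d2[0];print('lid',m(P),P[2],m(Q),Q[2],np.linalg.norm(P-Q))
# flap top edge in side, expected px when upright
print(proj('side',[*w(0,53),.14]),proj('side',[*w(0,-53),.14]),s['ft_force'],s['t'])
E
```

```text
[[ 21   9  16  14 183]] [[28.23497268 15.12021858]]
[[ 21   9  16  14 188]] [[28.30851064 15.09042553]]
orange wrist [-126.81077791  -80.5299817 ]
lid [137.2833196   2.51543  ] 0.03610515878391607 [136.98157079   4.42165354] 0.03578968536814919 0.001955572550813886
[[277.12923935 203.63801981]] [[245.83836382 200.02628839]] [ 0.47908809 -0.08338742  1.03195796] 13.825
```

```bash
python3 -c "
from cell import job;print(job.sign_off())"
```

```text
the job is handed in; nothing more can be done
None
```

I pushed the teal tin to the chute's centre line and along the neck through the yellow flap, never lifting it. It slid down into the collecting tray. I then drew the fingers straight back, and the flap swung shut. The job was handed in at about 14 s, with the gripper clear above the deck.

**Last checks:**
- **Flap:** it stands upright in the side and top pictures.
- **Orange tin:** it has not moved. It is in the same pixels as at the start, and its wrist-camera position agrees to about 1 mm.
- **Bystanders:** they look unchanged in the top picture. I did not measure them.
- **Forces:** the readings I took stayed around 1 N.

**What did not go as expected:**
- **Missed first sweep:** the fingertips sat roughly 15–20 mm higher than the stated 14 mm ahead of the TCP. My first sideways sweep passed just over the tin's lid without moving it. I then lowered the fingers beside the tin and repeated the push.
- **Tin not flat:** it rests at the foot of the ramp with its rear edge still on the ramp, so it is slightly tilted. Its centre is about 11–15 mm inside the tray's near edge. The estimates of its tilt disagreed, at roughly 8 to 25 degrees. It was still there about two seconds later, so I left it alone.

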